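Shut the button case and tuck its flap

TASK

Close the open blue button case: fold its orange flap over the buttons with a fingertip, keep it pressed down, and push it by its black ridge as far as it goes, so that its front edge is tucked beneath the white lip and the flap stays shut by itself. Nothing needs gripping; leave the other things on the table where they are.

Things in the scene. Friction and masses are not known exactly. Their poses are not given: they have to be found in the camera images.
- case: open blue button case, fixed to the table, 120 (x) x 112 (y) x 51 mm; origin at the centre of its underside. Walls 42 mm tall; at the +x end a wall rises to 51 mm under a white lip. The orange flap's hinge runs along the case's y at x = -52 mm + slide, z = 43.5 mm. Case +x is the way the flap folds over and is then pushed under the lip
- lip (a point): middle of the white lip's inner edge, at its top (x = 44, y = 0, z = 51 mm in the case's frame). The lip is 4 mm thick, underside at 47 mm, spans the case's width and reaches from x = 44 to the end wall; the gap beneath it is 5 mm for the 3 mm flap, so the flap must be held down flat while pushed in
- flap (a joint): orange flap's angle (rad): 0 = flat on the case (stop), about 1.9 = open, leaning back. A weak spring (0.04 N m/rad, rest at 1.9) reopens it when let go unless its edge is under the lip; folding takes about 1 N. Rigid panel 92 mm long from hinge to free edge, 92 wide, 3 thick; shut, its upper face is 45 mm above the table
- slide (a joint): how far flap and hinge are pushed along the case's +x (m): 0 = back, 0.014 = fully home (stop). About 2.5 N of friction; stays where left; slides whether the flap is open or shut. The flap folds down past the lip only when less than 4 mm forward; fully home, its edge is 10 mm under the lip
- flap_ridge (a point): foot of the black push ridge, in the middle of the side that faces the hinge, on the flap's outer face (upper face when shut), 66 mm from the hinge. The ridge is 6 mm thick, 70 mm wide and stands 7 mm off the face
- flap_edge (a point): middle of the flap's free edge, 92 mm from the hinge
- shut_case: bystander: green button case of the same shape, already shut, loose, 120 x 112 x 51 mm; origin at the centre of its underside
- coat_button: bystander: loose red button lying flat, 44 mm across, 7 mm thick; origin at the centre of its underside
- horn_button: bystander: loose brown button lying flat, 38 mm across, 7 mm thick; origin at the centre of its underside
- button_jar: bystander: amber glass jar with a brass cap, 64 mm across, 85 mm tall, standing; origin at the centre of its underside
- button_box: bystander: cardboard box 100 x 55 x 50 mm with a button on its end; origin at the centre of its underside
- awl: bystander: hand tool with a handle and a thin steel shank, about 200 mm long, lying along its own x axis
- button_dish: bystander: white bowl 90 mm across the rim, 30 mm tall; origin at the centre of its underside

How it is judged:
On the way, in this order (a step that is already met when the one before it is completed fails the run):
1. the flap is folded down, not yet under the lip (value of joint flap below 0.09 rad and value of joint slide below 0.009 m), for 0.02 s.
2. the flap's edge is pushed under the lip (value of joint flap below 0.06 rad and value of joint slide above 0.01 m), for 0.1 s.
At the end, for the whole second after the job is handed in: the flap lies flat (within 0.06 rad) at rest with its edge pushed home (at least 10 of the 14 mm) beneath the lip, held by the lip alone, and every bystander is within 15 mm of where it stood (all of step 2 and velocity of joint flap between -0.05 and 0.05 rad/s and distance of each of shut_case, coat_button, horn_button, button_jar, button_box, awl, button_dish from where it was at the start of the episode below 0.015 m); the robot touches nothing.
It fails at once if a bystander was shoved, lifted or carried (moved over 15 mm) (distance of any of shut_case, coat_button, horn_button, button_jar, button_box, awl, button_dish from where it was at the start of the episode above 0.015 m).
It also fails if it takes over 42 s, if anything falls off the work surface, if the arm or the gripper's body presses on something with over 40 N, if the wrist force passes 120 N, or if a joint passes its speed limit or range.

ROBOT

A 7-joint arm with a two-finger parallel gripper is mounted at the origin on the work surface. World frame = base frame: x ahead of the robot, y to its left, z up, the work surface at z = 0. Lengths are in m, angles in rad, forces in N, time in s.
With the tool pointing down it reaches from about 0.35 to 0.9 m from the base axis. Payload 8.1 kg.
Tool frame: the origin (TCP) lies between the finger pads; the fingertips stand ahead of it and the grasp point (between the pads) is the TCP (arm.nose_length is the z of the fingertips in the tool frame, in m); z points along the fingers, y is the line along which they close (so a half turn about z gives the same grasp; the last joint's range is limited). The gripper opens to 92 mm and grips with 3 to 60 N. Pads are 19 mm wide; open, the fingers measure 130 mm over their backs; the gripper's body (75 mm by 190 mm) begins 47 mm behind the grasp point.
Start: joints at [1, 0.434, 0.025, 1.573, -0.012, 1.134, -0.075], TCP at [0.282, -0.558, 0.246] pointing down, gripper open.
Joint ranges: [-2.62, 2.62], [-0.44, 2.09], [-1.27, 1.32], [0.08, 2.57], [-1.32, 4.46], [0.12, 2], [-2.74, 2.74]. Speed limits (rad/s): [2.22, 2.22, 3.01, 3.01, 3.14, 3.14, 3.14].

INTERFACE

Orientations are given as a rotation vector (axis times angle).
In Python, from cell import sensors, optics, arm gives the robot as it stands.
- The arm moves only by the tool arm_command, never from a script. Its argument "deltas" is one flat list of numbers, 7 for each row, row after row: the turn, a rotation vector about the world's x, y, z as a fraction of full scale, then the shift along the world's x, y, z as a fraction of full scale, then the finger opening in mm, from 0 to 91.8. In form: [wx, wy, wz, dx, dy, dz, fingers, wx, wy, wz, dx, dy, dz, fingers, ...]. A call has 1 to 20 rows; each row is the pose to reach, as a shift and turn from the pose commanded when the call began; what a row does not reach only later rows make up. Full scale, the value 1, is 1 m for a shift and 90 degrees for a turn. A row lasts 1/10 s, in which the tool goes at most 50 mm and 8.59 degrees, less where a joint would pass 70% of its speed; a pose out of reach is approached as far as the arm can. A call with a number of a shift or a turn outside -1 to 1 is refused whole. A call with a gripper value outside its range is refused whole. The fingers move at their own pace and stop on an object; "force" is the grip in N (left out, the last holds). Time passes only in rows, so rows that repeat a pose let the fingers close. It gives the time, the measured TCP pose, the force, the opening and the grip force at its end, in the units of the state.
- sensors.observe(): the state, without advancing time (a new reading comes with each control period).
- optics.get_image(name): name is "scene" or "top" or "wrist"; returns the picture (420x560x3 uint8, blue, green, red); there is no depth.
- optics.calibration(name): a dict with "camera_matrix" (3x3 intrinsics, pixels), "rvec" (rotation vector, rad) and "tvec" (3), from world to camera coordinates, as OpenCV has them. Camera axes: x right, y down, z forward; pixel columns grow to the right and rows downward; lengths in m; the calibration is good to about 2 mm. The wrist camera is an equidistant fisheye: a pixel r from the principal point sees the ray r / f radians off the axis. A picture is of the moment at which its call begins: read the wrist's pose just before it. calibration takes no time and is no camera call; for the wrist camera it gives the pose at the moment of the call.
- arm.sign_off(): hands the job in; it is judged then, once.
The state is a dict: "clock": time; "joints": joint angles; "dq": joint speeds; "joint_efforts": joint torques, N m; "position": TCP position; "ee_rot": TCP orientation; "force": force on the tool from outside, world axes, zero at the start; "ft_torque": the same for the moment, N m; "width": opening from 0.0 (shut) to 1.0 (fully open); "gripper_force": force on a finger pad.
Only numpy, scipy, OpenCV 4.12 (cv2) and the standard library are available. Lean on these libraries where they do the work, as an engineer would, in place of code of your own. Each camera call takes 0.05 s, during which the arm holds its last target. There are 200 camera calls.

## Working session

There is one attempt and no reset: what is moved stays moved. The work goes in short steps, Python scripts to look and compute and a tool call to move; the robot and the scene stay as the last step left them, time stands still between calls to the robot, and variables do not carry over. Pictures are saved under pics/ and viewed, at most 10 in all, crops included, and the job is handed in when it is done.

Besides the shell and the picture viewer there is one more tool, called as name(argument=value, ...) on one line, values as JSON. arm_command: Moves the arm, as the interface text tells. Its arguments: {"type":"object","properties":{"deltas":{"type":"array","items":{"type":"number"}},"force":{"type":"number"}},"required":["deltas"]}

```bash
ls; mkdir -p pics
python3 - <<'E'
from cell import sensors, optics, arm
import cv2,numpy as np
print(sensors.observe(), arm.nose_length)
for n in ("scene","top"):
    im=optics.get_image(n); cv2.imwrite(f"pics/{n}0.png",im)
    c=optics.calibration(n); R=cv2.Rodrigues(np.array(c["rvec"]))[0]
    print(n,c["camera_matrix"],(-R.T@np.array(c["tvec"]).ravel()),R.tolist())
E
```

```text
pics
{'clock': 0.0, 'joints': array([ 1.00039669,  0.43519305,  0.02495258,  1.57411813, -0.01157077,
        1.13400141, -0.07508847]), 'dq': array([-0.00082902, -0.00086569, -0.00033513,  0.00100583,  0.00044261,
       -0.00125388,  0.00119027]), 'joint_efforts': array([-6.82403206e-04, -6.67861319e+01,  9.84687880e-01, -3.14456928e+01,
       -6.05695182e-02,  4.30466223e-02,  2.12839905e-04]), 'position': array([ 0.28155655, -0.55743435,  0.24495519]), 'ee_rot': array([-3.05460969e+00, -7.27749063e-01,  8.14899353e-04]), 'force': array([-0.2145137 , -0.20964036,  0.82938973]), 'ft_torque': array([-0.00922561, -0.03652036,  0.03019433]), 'gripper_force': 0.0, 'width': 1.001978234173639} 0.019
scene [[537.08450478   0.         278.54994505]
 [  0.         537.08450478 210.30149733]
 [  0.           0.           1.        ]] [1.43920183 0.09106521 0.93234537] [[-0.11410877013749965, 0.9934612878113955, -0.0037226600477064387], [0.701021148851745, 0.07786287566743166, -0.7088770848711203], [-0.7039520846196046, -0.08349875575672705, -0.7053222103030583]]
top [[414.15743813   0.         274.36136013]
 [  0.         414.15743813 207.24968831]
 [  0.           0.           1.        ]] [ 0.50446267 -0.01959701  1.02447257] [[0.020247427185505207, -0.9997532561410463, -0.0091361111936691], [-0.9975452328717778, -0.019588341611033955, -0.06722949685755444], [0.06703394712500632, 0.01047490851057259, -0.9976957082319924]]
```

View pics/scene0.png

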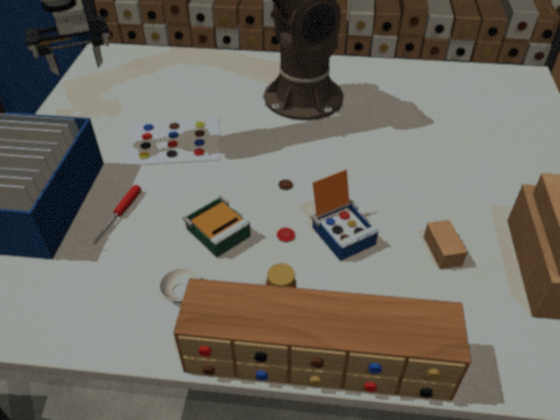

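View pics/top0.png

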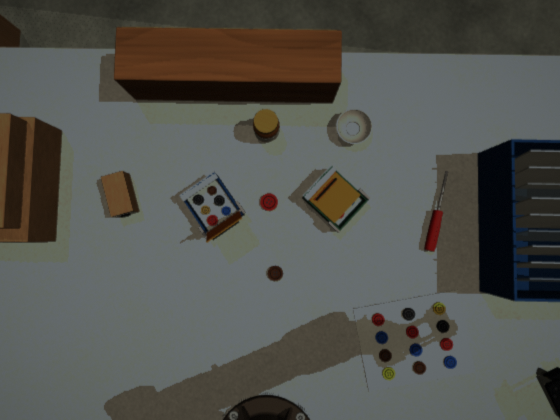

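The scene view shows the open blue case near (345,225), with its flap up on the robot side. In the top view the case is near (212,205), the flap at (225,228) and the white lip at the upper left (197,183). The red button (268,202) and the jar (266,122) are its neighbours.

Run:
```python
import cv2
t=cv2.imread("pics/top0.png")[160:250,165:255]; s=cv2.imread("pics/scene0.png")[165:265,300:390]
cv2.imwrite("pics/c0.png",cv2.hconcat([cv2.resize(t,(400,400),interpolation=2),cv2.resize(s,(360,400),interpolation=2)]))
```

```text
(no output)
```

View pics/c0.png

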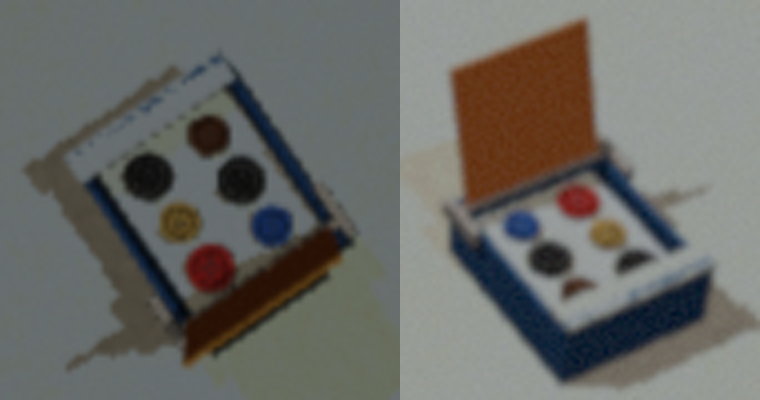

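The zoomed crop shows the lip's inner edge from (92,183) to (240,85) on the left. In the scene view on the right, the flap's free edge runs (453,70)-(588,20) and its foot (468,205)-(598,152).

```bash
cat > h.py <<'E'
from cell import sensors, optics, arm
import cv2,numpy as np
def ray(n,p):
    c=optics.calibration(n); R=cv2.Rodrigues(np.array(c["rvec"]))[0]; K=np.array(c["camera_matrix"])
    return -R.T@np.array(c["tvec"]).ravel(), R.T@np.linalg.solve(K,[p[0],p[1],1.])
def onz(n,p,z):
    o,d=ray(n,p); return o+d*(z-o[2])/d[2]
def proj(n,P):
    c=optics.calibration(n); return cv2.projectPoints(np.array(P,float).reshape(-1,1,3),np.array(c["rvec"]),np.array(c["tvec"]),np.array(c["camera_matrix"]),None)[0][:,0]
T=lambda u,v:((u+.5)/4.4444-.5+165,(v+.5)/4.4444-.5+160)
S=lambda u,v:((u-400+.5)/4-.5+300,(v+.5)/4-.5+165)
E
python3 - <<'E'
from h import *
pr=lambda *a:print(*[np.round(x,4) if not isinstance(x,str) else x for x in a])
a,b=onz("top",T(92,183),.051),onz("top",T(240,85),.051)
d=a-b; m=(a+b)/2; yaw=np.arctan2(-d[0],d[1])
pr("lip in",a,b,"len",np.linalg.norm(d),"mid",m,"yaw",np.degrees(yaw))
a,b=onz("top",T(65,157),.051),onz("top",T(220,55),.051); pr("lip out",a,b,np.linalg.norm(a-b),(a+b)/2)
a,b=onz("scene",S(468,205),.0435),onz("scene",S(598,152),.0435); d=b-a; pr("hinge",a,b,np.linalg.norm(d),(a+b)/2,np.degrees(np.arctan2(-d[0],d[1])))
a,b=onz("scene",S(453,70),.1305),onz("scene",S(588,20),.1305); d=b-a; pr("edge",a,b,np.linalg.norm(d),(a+b)/2)
a,b=onz("top",T(185,362),.1305),onz("top",T(345,262),.1305); pr("edge top",a,b,np.linalg.norm(a-b),(a+b)/2)
for n,p in dict(red=(268.5,202),horn=(275,273)).items(): pr(n,onz("top",p,.007))
pr("jar",onz("top",(265.5,122),.085))
E
```

```text
lip in [0.581  0.2013 0.051 ] [0.635  0.1241 0.051 ] len 0.0942 mid [0.608  0.1627 0.051 ] yaw 34.9307
lip out [0.5946 0.2162 0.051 ] [0.6509 0.1353 0.051 ] 0.0986 [0.6228 0.1757 0.051 ]
hinge [0.5605 0.0758 0.0435] [0.5078 0.1498 0.0435] 0.0908 [0.5342 0.1128 0.0435] 35.4775
edge [0.5418 0.0622 0.1305] [0.4905 0.136  0.1305] 0.0899 [0.5162 0.0991 0.1305]
edge top [0.4886 0.1351 0.1305] [0.5387 0.0587 0.1305] 0.0913 [0.5136 0.0969 0.1305]
red [0.5855 0.0058 0.007 ]
horn [ 0.4123 -0.0137  0.007 ]
jar [0.7642 0.0147 0.085 ]
```

arm_command(deltas=[0, 0, 0.093, 0.195, 0.63, 0, 0, 0, 0, 0.093, 0.195, 0.63, 0, 0, 0, 0, 0.093, 0.195, 0.63, 0, 0, 0, 0, 0.093, 0.195, 0.63, 0, 0, 0, 0, 0.093, 0.195, 0.63, 0, 0, 0, 0, 0.093, 0.195, 0.63, 0, 0, 0, 0, 0.093, 0.195, 0.63, 0, 0, 0, 0, 0.093, 0.195, 0.63, 0, 0, 0, 0, 0.093, 0.195, 0.63, 0, 0, 0, 0, 0.093, 0.195, 0.63, 0, 0, 0, 0, 0.093, 0.195, 0.63, 0, 0, 0, 0, 0.093, 0.195, 0.63, 0, 0, 0, 0, 0.093, 0.195, 0.63, 0, 0, 0, 0, 0.093, 0.195, 0.63, 0, 0, 0, 0, 0.093, 0.195, 0.63, 0, 0, 0, 0, 0.093, 0.195, 0.63, 0, 0, 0, 0, 0.093, 0.195, 0.63, 0, 0, 0, 0, 0.093, 0.195, 0.63, 0, 0, 0, 0, 0.093, 0.195, 0.63, 0, 0, 0, 0, 0.093, 0.195, 0.63, 0, 0])

```text
clock: 2.1
position: [0.4768, 0.0715, 0.2458]
ee_rot: [2.995, 0.947, 0.0]
force: [0.2, 0.4, 0.3]
width: 0.005
gripper_force: 0.0
```

Run:
```python
from h import *
s=sensors.observe(); print(s["clock"],s["position"],s["ee_rot"],s["force"],s["width"])
R=cv2.Rodrigues(s["ee_rot"])[0]; print("tool x yaw",np.degrees(np.arctan2(R[1,0],R[0,0])))
c=optics.calibration("wrist"); Rc=cv2.Rodrigues(np.array(c["rvec"]))[0]
np.savez("w1.npz",K=c["camera_matrix"],R=Rc,t=np.array(c["tvec"]).ravel()); print("cam",-Rc.T@np.array(c["tvec"]).ravel(),"axis",Rc[2],c["camera_matrix"])
im=optics.get_image("wrist"); cv2.imwrite("pics/w1.png",im)
```

```text
2.1 [0.47676547 0.07151121 0.24582814] [2.99509184e+00 9.47498154e-01 1.21210640e-04] [0.15606684 0.40992002 0.32147399] 0.004943393775832375
tool x yaw 35.10956403621418
cam [0.53503745 0.11400918 0.38583946] axis [-0.21912796 -0.15438902 -0.96340385] [[325.1922621    0.         278.84084921]
 [  0.         325.1922621  209.02280539]
 [  0.           0.           1.        ]]
```

View pics/w1.png

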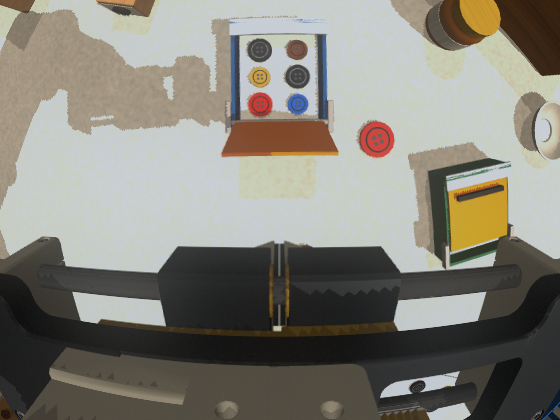

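The wrist view shows the case head-on. The lip's outer and inner edges are near rows 19 and 35 (columns 230-327), the flap's foot is near row 122, its free edge near row 152 (222-338), and the closed fingers are at the bottom.

```bash
cat >> h.py <<'E'
def wray(f,p):
    w=np.load(f); K=w["K"]; q=np.array([p[0]-K[0,2],p[1]-K[1,2]]); r=np.hypot(*q); th=r/K[0,0]
    d=np.array([*(q/r*np.sin(th)),np.cos(th)]); return -w["R"].T@w["t"], w["R"].T@d
def wz(f,p,z):
    o,d=wray(f,p); return o+d*(z-o[2])/d[2]
def wproj(f,P):
    w=np.load(f); K=w["K"]; c=w["R"]@np.array(P)+w["t"]; r=np.hypot(c[0],c[1]); th=np.arctan2(r,c[2]); return K[:2,2]+K[0,0]*th*c[:2]/r
E
python3 - <<'E'
from h import *
a=np.radians(35.2); u=np.array([np.cos(a),np.sin(a),0]); v=np.array([-np.sin(a),np.cos(a),0])
im=cv2.imread("pics/w1.png")
for c in (250,279,320): print(c,[(r,*im[r,c]) for r in list(range(14,40,1))][::1] if c==279 else "")
hsv=cv2.cvtColor(im,cv2.COLOR_BGR2HSV); m=cv2.inRange(hsv,(5,120,60),(20,255,255)); m[:100]=0;m[165:]=0;m[:,:200]=0;m[:,350:]=0
for c in (235,250,265,280,295,310,325): r=np.where(m[:,c])[0]; print(c,r.min(),r.max())
L=wz("w1.npz",(278.5,35.5),.051); O=wz("w1.npz",(278.5,19),.051)
H=wz("w1.npz",(279,122),.0435); E=wz("w1.npz",(280,150.5),.1305)
for n,p in dict(lip=L,out=O,hinge=H,edge=E).items(): print(n,p.round(4),"u rel lip",((p-L)@u).round(4),"v",((p-L)@v).round(4))
s=sensors.observe(); p=s["position"]
for du in(-.0095,.0095):
  for dv in(-.019,.019):
    for z in (-.019,.047): print(du,dv,z,wproj("w1.npz",p+du*u+dv*v+[0,0,z]).round())
E
```

```text
250 
279 [(14, np.uint8(209), np.uint8(206), np.uint8(201)), (15, np.uint8(208), np.uint8(206), np.uint8(199)), (16, np.uint8(185), np.uint8(189), np.uint8(188)), (17, np.uint8(182), np.uint8(184), np.uint8(185)), (18, np.uint8(213), np.uint8(206), np.uint8(200)), (19, np.uint8(212), np.uint8(205), np.uint8(199)), (20, np.uint8(212), np.uint8(205), np.uint8(199)), (21, np.uint8(212), np.uint8(205), np.uint8(199)), (22, np.uint8(213), np.uint8(206), np.uint8(199)), (23, np.uint8(212), np.uint8(205), np.uint8(199)), (24, np.uint8(212), np.uint8(205), np.uint8(199)), (25, np.uint8(213), np.uint8(205), np.uint8(200)), (26, np.uint8(213), np.uint8(206), np.uint8(200)), (27, np.uint8(211), np.uint8(205), np.uint8(199)), (28, np.uint8(212), np.uint8(206), np.uint8(199)), (29, np.uint8(213), np.uint8(206), np.uint8(200)), (30, np.uint8(212), np.uint8(206), np.uint8(199)), (31, np.uint8(212), np.uint8(205), np.uint8(199)), (32, np.uint8(213), np.uint8(206), np.uint8(200)), (33, np.uint8(153), np.uint8(154), np.uint8(153)), (34, np.uint8(143), np.uint8(156), np.uint8(153)), (35, np.uint8(186), np.uint8(204), np.uint8(199)), (36, np.uint8(186), np.uint8(205), np.uint8(199)), (37, np.uint8(188), np.uint8(205), np.uint8(199)), (38, np.uint8(188), np.uint8(205), np.uint8(198)), (39, np.uint8(186), np.uint8(204), np.uint8(198))]
320 
235 123 155
250 122 155
265 121 155
280 121 155
295 121 155
310 121 154
325 125 154
lip [0.6085 0.1658 0.051 ] u rel lip 0.0 v 0.0
out [0.6236 0.1765 0.051 ] u rel lip 0.0185 v -0.0
hinge [0.5342 0.113  0.0435] u rel lip -0.0912 v -0.0003
edge [0.5165 0.0997 0.1305] u rel lip -0.1133 v -0.001
-0.0095 -0.019 -0.019 [316. 274.]
-0.0095 -0.019 0.047 [333. 353.]
-0.0095 0.019 -0.019 [246. 275.]
-0.0095 0.019 0.047 [231. 354.]
0.0095 -0.019 -0.019 [317. 242.]
0.0095 -0.019 0.047 [338. 312.]
0.0095 0.019 -0.019 [245. 243.]
0.0095 0.019 0.047 [226. 312.]
```

arm_command(deltas=[0, 0, 0, 0, 0, -0.05, 0, 0, 0, 0, 0, 0, -0.1, 0, 0, 0, 0, 0, 0, -0.127, 0, 0, 0, 0, 0, 0, -0.127, 0, 0, 0, 0, 0.008, 0.006, -0.127, 0, 0, 0, 0, 0.016, 0.0115, -0.127, 0, 0, 0, 0, 0.0245, 0.0173, -0.127, 0, 0, 0, 0, 0.033, 0.023, -0.127, 0, 0, 0, 0, 0.041, 0.029, -0.127, 0, 0, 0, 0, 0.049, 0.0345, -0.128, 0, 0, 0, 0, 0.0555, 0.039, -0.129, 0, 0, 0, 0, 0.062, 0.044, -0.131, 0, 0, 0, 0, 0.0685, 0.0485, -0.133, 0, 0, 0, 0, 0.0745, 0.0525, -0.138, 0, 0, 0, 0, 0.08, 0.0565, -0.1425, 0, 0, 0, 0, 0.08, 0.0565, -0.1425, 0, 0, 0, 0, 0.08, 0.0565, -0.1425, 0])

```text
clock: 3.85
position: [0.5567, 0.1287, 0.103]
ee_rot: [-2.995, -0.949, 0.001]
force: [-0.2, 0.3, -0.9]
width: 0.003
gripper_force: 0.2
```

Run:
```python
from h import *
s=sensors.observe(); print(s["clock"],s["position"],s["force"])
a=optics.get_image("wrist"); b=optics.get_image("scene")
b=cv2.resize(b[140:270,280:400],(388,420),interpolation=2); cv2.imwrite("pics/m1.png",cv2.hconcat([a[:,100:500],b]))
```

```text
3.85 [0.55667832 0.12867393 0.10295206] [-0.17795708  0.30879643 -0.90958868]
```

View pics/m1.png

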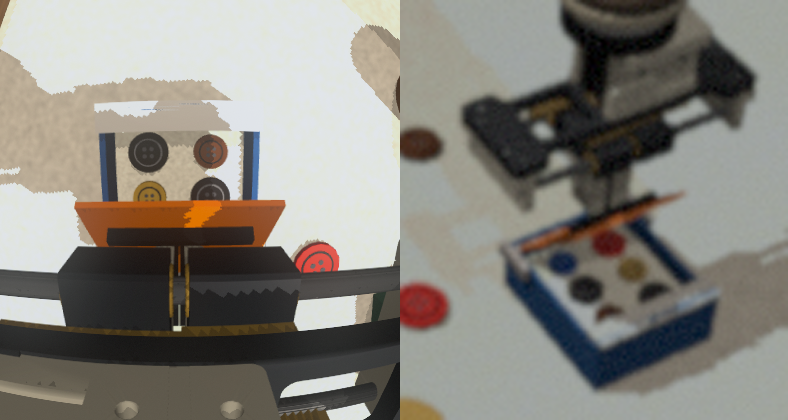

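The flap is about half folded, and its black ridge (left panel, row 235) lies ahead of the fingers. I'll fold it the rest of the way down.

arm_command(deltas=[0, 0, 0, 0.0035, 0.0025, -0.005, 0, 0, 0, 0, 0.008, 0.0055, -0.0115, 0, 0, 0, 0, 0.0105, 0.0075, -0.018, 0, 0, 0, 0, 0.012, 0.0085, -0.025, 0, 0, 0, 0, 0.013, 0.009, -0.031, 0, 0, 0, 0, 0.013, 0.009, -0.036, 0, 0, 0, 0, 0.013, 0.009, -0.039, 0, 0, 0, 0, 0.013, 0.009, -0.0405, 0, 0, 0, 0, 0.013, 0.009, -0.0405, 0, 0, 0, 0, 0.013, 0.009, -0.0405, 0])

```text
clock: 4.95
position: [0.57, 0.1378, 0.0637]
ee_rot: [2.995, 0.949, 0.001]
force: [-2.4, 0.6, 11.0]
width: 0.004
gripper_force: 5.1
```

Run:
```python
from h import *
s=sensors.observe(); print(s["clock"],s["position"],s["force"])
c=optics.calibration("wrist"); np.savez("w2.npz",K=c["camera_matrix"],R=cv2.Rodrigues(np.array(c["rvec"]))[0],t=np.array(c["tvec"]).ravel())
a=optics.get_image("wrist"); b=optics.get_image("scene"); cv2.imwrite("pics/w2.png",a)
b=cv2.resize(b[140:270,280:400],(388,420),interpolation=2); cv2.imwrite("pics/m2.png",cv2.hconcat([a[:,100:500],b]))
```

```text
4.95 [0.56998572 0.13783703 0.06365271] [-2.41145261  0.57652079 11.01424894]
```

View pics/m2.png

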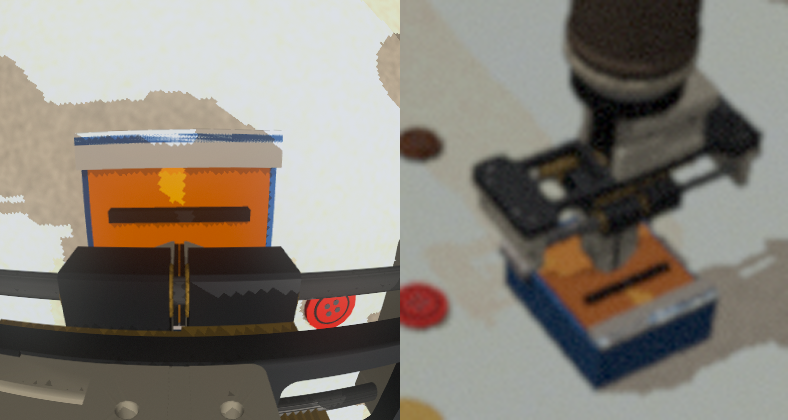

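The flap is flat on the case under about 11 N, with the ridge at row 215 just ahead of the fingertip. I'll check the slide from the distance between ridge and lip.

Run:
```python
from h import *
im=cv2.imread("pics/w2.png"); g=im.astype(int)
for c in (230,260,300): print(c,[(r,*map(int,im[r,c])) for r in list(range(139,146))+list(range(164,173))+list(range(204,226))])
a=np.radians(35.2); u=np.array([np.cos(a),np.sin(a),0])
L=wz("w2.npz",(279,168.),.051)
for r,z in ((168,.051),(207,.052),(222,.045),(222,.052)): print(r,z,(wz("w2.npz",(279,r),z)-L)@u)
p=sensors.observe()["position"]; print("tip front rel lip",(p-L)@u+.0095)
```

```text
230 [(139, 106, 79, 66), (140, 107, 79, 66), (141, 106, 79, 66), (142, 106, 79, 65), (143, 140, 149, 155), (144, 143, 159, 172), (145, 143, 159, 171), (164, 140, 156, 171), (165, 141, 156, 170), (166, 141, 156, 170), (167, 140, 155, 169), (168, 84, 120, 164), (169, 39, 85, 158), (170, 31, 81, 158), (171, 31, 81, 157), (172, 33, 83, 158), (204, 2, 93, 193), (205, 7, 94, 193), (206, 1, 93, 193), (207, 16, 77, 154), (208, 22, 39, 67), (209, 23, 34, 57), (210, 22, 33, 55), (211, 25, 36, 58), (212, 27, 38, 59), (213, 26, 37, 58), (214, 27, 38, 58), (215, 28, 38, 59), (216, 26, 36, 56), (217, 27, 37, 59), (218, 23, 35, 56), (219, 25, 34, 55), (220, 25, 36, 57), (221, 25, 34, 56), (222, 25, 40, 66), (223, 20, 66, 131), (224, 11, 76, 156), (225, 0, 86, 179)]
260 [(139, 182, 146, 116), (140, 174, 134, 103), (141, 158, 108, 73), (142, 190, 170, 158), (143, 221, 220, 217), (144, 187, 193, 195), (145, 144, 159, 172), (164, 141, 158, 171), (165, 140, 156, 170), (166, 140, 155, 170), (167, 129, 148, 169), (168, 50, 96, 160), (169, 31, 83, 157), (170, 29, 91, 168), (171, 25, 120, 202), (172, 26, 14
[... 640 characters left out ...]
, 152, 170), (167, 101, 128, 166), (168, 32, 82, 157), (169, 32, 81, 157), (170, 30, 81, 157), (171, 30, 82, 160), (172, 28, 88, 174), (204, 0, 90, 191), (205, 1, 93, 192), (206, 9, 73, 151), (207, 19, 37, 67), (208, 17, 31, 57), (209, 16, 31, 55), (210, 20, 34, 57), (211, 22, 36, 58), (212, 21, 35, 57), (213, 22, 35, 58), (214, 22, 34, 58), (215, 23, 35, 57), (216, 21, 33, 56), (217, 24, 34, 57), (218, 24, 33, 57), (219, 21, 32, 56), (220, 19, 32, 54), (221, 18, 31, 54), (222, 10, 65, 136), (223, 0, 87, 185), (224, 0, 90, 190), (225, 0, 91, 190)]
168 0.051 0.0
207 0.052 -0.018854943761984915
222 0.045 -0.02871190110332411
222 0.052 -0.02646546878321814
tip front rel lip -0.04031135067321455
```

arm_command(deltas=[0, 0, 0, 0.004, 0.003, 0, 0, 0, 0, 0, 0.008, 0.006, 0, 0, 0, 0, 0, 0.0105, 0.0075, 0, 0, 0, 0, 0, 0.0125, 0.009, 0, 0, 0, 0, 0, 0.0145, 0.0105, 0, 0, 0, 0, 0, 0.0165, 0.0115, 0, 0, 0, 0, 0, 0.018, 0.0125, 0, 0, 0, 0, 0, 0.0195, 0.0138, 0, 0, 0, 0, 0, 0.0195, 0.0138, 0, 0])

```text
clock: 5.95
position: [0.5878, 0.1496, 0.063]
ee_rot: [2.993, 0.947, -0.006]
force: [-7.1, -3.5, 12.4]
width: 0.005
gripper_force: 6.3
```

```bash
cat > m.py <<'E'
from h import *
import sys
s=sensors.observe(); print(s["clock"],s["position"],s["force"])
c=optics.calibration("wrist"); np.savez("w3.npz",K=c["camera_matrix"],R=cv2.Rodrigues(np.array(c["rvec"]))[0],t=np.array(c["tvec"]).ravel())
im=optics.get_image("wrist"); cv2.imwrite(sys.argv[1],im)
a=np.radians(35.2); u=np.array([np.cos(a),np.sin(a),0]); L=np.array([.611,.1675,.051])
for col in (230,300):
    x=im[:,col].astype(int); red=x[:,2]-x[:,0]
    d=np.where((x.sum(1)<150))[0]; d=d[(d>100)&(d<246)]; print(col,"dark rows",d.min() if len(d) else None,d.max() if len(d) else None, "orange from",np.where(red>90)[0][:3])
    if len(d): print([((wz("w3.npz",(col,r),z)-L)@u).round(4) for r,z in ((d.min(),.045),(d.min(),.052),(d.max(),.052))])
print("tip front rel lip",(s["position"]-L)@u+.0095)
E
python3 m.py pics/w3.png
```

```text
5.95 [0.58783313 0.14959052 0.06303479] [-7.07930237 -3.50100365 12.36961054]
230 dark rows 228 242 orange from [213 214 215]
[np.float64(-0.0113), np.float64(-0.0089), np.float64(-0.0163)]
300 dark rows 227 241 orange from [212 213 214]
[np.float64(-0.0108), np.float64(-0.0084), np.float64(-0.0158)]
tip front rel lip -0.019754289727772115
```

arm_command(deltas=[0, 0, 0, 0.0008, 0.0006, 0, 0, 0, 0, 0, 0.0016, 0.0012, 0, 0, 0, 0, 0, 0.0024, 0.0017, 0, 0, 0, 0, 0, 0.0024, 0.0017, 0, 0])

```text
clock: 6.4
position: [0.5898, 0.1509, 0.0628]
ee_rot: [2.993, 0.947, -0.007]
force: [-8.2, -5.6, 12.5]
width: 0.006
gripper_force: 7.8
```

```bash
python3 m.py pics/w4.png
```

```text
6.4 [0.5897724  0.15088588 0.06284865] [-8.21040951 -5.55420187 12.52207633]
230 dark rows 232 245 orange from [217 218 219]
[np.float64(-0.0111), np.float64(-0.0086), np.float64(-0.0155)]
300 dark rows 232 245 orange from [217 218 219]
[np.float64(-0.0111), np.float64(-0.0086), np.float64(-0.0155)]
tip front rel lip -0.017422947376674193
```

arm_command(deltas=[0, 0, 0, 0.0012, 0.0009, 0, 0, 0, 0, 0, 0.0024, 0.0017, 0, 0, 0, 0, 0, 0.0033, 0.0023, 0, 0, 0, 0, 0, 0.0033, 0.0023, 0, 0])

```text
clock: 6.85
position: [0.5901, 0.1511, 0.062]
ee_rot: [2.991, 0.946, -0.018]
force: [-16.9, -10.2, 18.6]
width: 0.008
gripper_force: 13.5
```

```bash
python3 m.py pics/w5.png
```

```text
6.85 [0.59013864 0.15105727 0.06204401] [-16.88714767 -10.16091132  18.61656803]
230 dark rows 233 245 orange from [219 220 221]
[np.float64(-0.011), np.float64(-0.0084), np.float64(-0.0148)]
300 dark rows 232 245 orange from [218 219 220]
[np.float64(-0.0105), np.float64(-0.0079), np.float64(-0.0148)]
tip front rel lip -0.0170248743295921
```

View pics/w5.png

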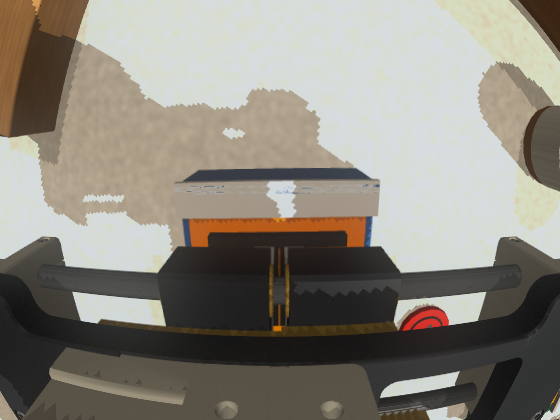

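The force rose to 20 N with almost no further motion, and the ridge sits about 11 mm from the lip, so the flap is at its stop. I'll take the load off and lift away.

arm_command(deltas=[0, 0, 0, -0.0025, -0.0018, 0.001, 0, 0, 0, 0, -0.0035, -0.0025, 0.003, 0, 0, 0, 0, -0.004, -0.003, 0.01, 0, 0, 0, 0, -0.004, -0.003, 0.03, 0, 0, 0, 0, -0.004, -0.003, 0.08, 0, 0, 0, 0, -0.03, -0.02, 0.13, 0, 0, 0, 0, -0.06, -0.04, 0.16, 0, 0, 0, 0, -0.06, -0.04, 0.16, 0, 0, 0, 0, -0.06, -0.04, 0.16, 0])

```text
clock: 7.8
position: [0.5354, 0.1152, 0.2244]
ee_rot: [2.994, 0.948, 0.005]
force: [0.7, -0.3, 0.8]
width: 0.002
gripper_force: 0.0
```

```bash
python3 m.py pics/w6.png
```

```text
7.8 [0.53544055 0.1152064  0.22440395] [ 0.67413311 -0.26253841  0.84980281]
230 dark rows None None orange from []
300 dark rows None None orange from [102 103 104]
tip front rel lip -0.08238673815825773
```

View pics/w6.png

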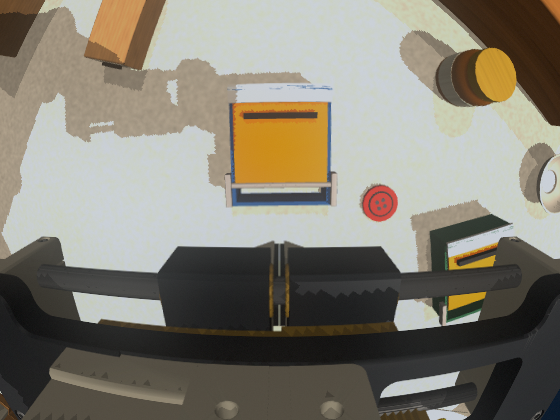

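The flap stays shut with its edge under the lip (row 101). The slid-forward gap shows behind the hinge (row 190), and the neighbours haven't moved.

```bash
python3 -c "
from cell import arm
print(arm.sign_off())"
```

```text
the job is handed in; nothing more can be done
None
```

I handed the job in at about 8 s on the clock: the blue case's flap is folded flat and pushed to its stop under the white lip. It stayed shut after the arm lifted clear, and the bystanders in the last wrist picture showed no visible movement. No verdict was returned.

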